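# Set the sample shaker four clicks up and start it

### The job

On the small bench shaker (the white unit carrying two specimen cups), push the peg of its round dial with a fingertip so that the dial turns clockwise, seen from above, by exactly four clicks from where it stands, gently and without going past. Then take the finger off the dial and press the shaker's round start button all the way down and let it come up again. Leave the cups and everything else on the table where they are.

Things in the scene. Friction and masses are not known exactly. Their poses are not given: they have to be found in the camera images.
- shaker: Bench shaker, fixed to the table: white unit 170 mm (x) by 322 mm (y). Origin: centre of its underside on the table; its front faces -x, z up. The console is its +y part (y from -40 to 160 mm) with a flat top 50 mm high; the -y part is a lower deck (rubber mat at 29 mm, aluminium rim up to 39 mm) where two specimen cups stand, tops at 88 mm.
- dial_axis (a point): Point on the dial's vertical axis, at the level of the dial's flat upper face, 65 mm above the table; in the shaker's frame at [10, 30, 65] mm. The dial is a black disc, diameter 84 mm, 14 mm thick, lying flat on the console, with 11 marks round it on the console, one for each click position.
- dial_peg (a point): Centre of the top of the aluminium peg that stands on the dial's upper face: diameter 12 mm, 20 mm high, so its top is 85 mm above the table; its axis is 32 mm from the dial's axis. In the shaker's frame the peg lies in direction 4.363 rad (250 degrees, counter-clockwise from the shaker's +x) at dial joint 0 and moves clockwise as the joint grows.
- dial (a joint): Dial angle in rad, growing clockwise seen from above, from stop to stop 0 to 3.491. Click stops every 0.349 rad (20 degrees, 11 mm of peg travel), at 0, 0.349, 0.698 and so on; it starts at rest in one of the first four. Leaving a stop takes about 3 N at the peg, falling to nothing half way to the next stop; past half way the dial snaps on into the next stop by itself, ahead of the finger.
- start_top (a point): Centre of the top of the start button: round white cap, diameter 28 mm, in a grey collar 44 mm in diameter and 12 mm high, at the console's front (-x) left corner, in the shaker's frame at [-55, 110] mm, 103 mm from the dial's axis; its top is 71 mm above the table. It moves straight down.
- start (a joint): Start button travel in m: 0 up, 0.005 fully down. Spring return; about 4 N when fully down.
- cup_a: Specimen cup with red lid, diameter 46 mm, 59 mm high, loose on the shaker's deck; origin at the centre of its underside. To be left where it is.
- cup_b: Specimen cup with blue lid, same size, loose on the deck; origin at the centre of its underside. To be left where it is.
- bench_timer: Round orange and white twist timer, diameter 62 mm, 44 mm high, loose on the table; bystander (its dial is not the one to turn).
- slide_box: Blue slide box 95x109x30 mm, loose; bystander.
- pen: Marker pen, 135 mm long, loose; bystander.
- syringe: Syringe, 85 mm long, loose; bystander.
- kidney_dish: Steel kidney dish 97x206x34 mm, loose; bystander.
Not all that is in view belongs to the job. Leave any pink look-alike of the cup_a alone.

How it is judged:
By the outcome, as a careful person would: the job done as asked, in the order asked, and still so for the second after the job is handed in, with the robot touching nothing.
It also fails if it takes over 64 s, if anything falls off the work surface, if the arm or the gripper's body presses on something with over 40 N, if the wrist force passes 120 N, or if a joint passes its speed limit or range.

### The arm

A 7-joint arm with a two-finger parallel gripper is mounted at the origin on a cart in front of the work surface, level with it; the furniture and walls round the work are solid. World frame = base frame: x ahead of the robot, y to its left, z up, the work surface at z = 0. Lengths are in m, angles in rad, forces in N, time in s.
With the tool pointing down it reaches from about 0.425 to 0.925 m from the base axis. Payload 6.8 kg.
Tool frame: the origin (TCP) lies midway between the tips of the shut fingers; the grasp point (between the pads) lies 19 mm behind it; z points along the fingers, y is the direction in which the jaws open and shut (so a half turn about z gives the same grasp; the last joint's range is limited). The gripper opens to 85 mm and grips with 20 to 120 N. Pads are 22 mm wide; open, the fingers measure 114 mm over their backs; the gripper's body (76 mm by 85 mm) begins 54 mm behind the grasp point. The pads swing forward as they close: fully open they stand 13 mm farther back than shut.
Start: joints at [-1.233, 0.477, 0.022, 1.555, -0.011, 1.109, -0.083], TCP at [0.291, 0.609, 0.231] pointing down, gripper open.
Joint ranges: [-2.96, 2.96], [-0.34, 2.1], [-1.41, 1.46], [0.24, 2.44], [-1.37, 4.51], [0.17, 1.92], [-2.96, 2.96]. Speed limits (rad/s): [2.39, 2.39, 3.14, 3.14, 3.14, 3.14, 3.14].

### API

Orientations are given as a rotation vector (axis times angle).
In Python, from bench import r gives the robot as it stands. The module is installed in compiled form; this text tells all that it offers.
- The arm moves only by the tool apply_moves, never from a script. Its argument "plan" is a list that holds one entry, the list of rows, each a list of 7 numbers: the turn, a rotation vector about the tool's x, y, z scaled (see below), then the shift along the tool's x, y, z scaled (see below), then the closure, from -1 (fully open) to 1 (shut). In form: [[[wx, wy, wz, tx, ty, tz, grip], ...]]. A call has 1 to 12 rows; each row is the pose to reach, as a shift and turn from the pose commanded when the call began, along the tool's axes at that moment, turning the shorter way round; what a row does not reach only later rows make up. The controller multiplies each number of a shift by 0.4 m and each number of a turn by 180 degrees. A row lasts 1/12 s, in which the tool goes at most 41.7 mm and 7.16 degrees, less where a joint would pass 70% of its speed; a pose out of reach is approached as far as the arm can. A call with a number of a shift or a turn outside -1 to 1 is refused whole. A call with a gripper value outside its range is refused whole. The fingers move at their own pace and stop on an object; "force" is the grip in N (left out, the last holds). Time passes only in rows, so rows that repeat a pose let the fingers close. It gives the time, the measured TCP pose, the force and the opening at its end, in the units of the state.
- r.get_obs(): the state, without advancing time (a new reading comes with each control period).
- r.grab_frame(name): name is "side" or "top" or "wrist"; returns a dict with "pixels" (400x640x3 uint8, blue, green, red), "fx", "fy", "cx", "cy" (pixels), "pose" (4x4, takes a point from camera to world coordinates). Camera axes: x right, y up, looking along -z (the intrinsics and any distortion apply to the point x, -y, -z); pixel columns grow to the right and rows downward; lengths in m; the calibration is good to about 2 mm. A picture is of the moment at which its call begins. There is no depth.
- r.hand_in(): hands the job in, once; it reports no verdict.
The state is a dict: "clock": time; "joints": joint angles; "qvel": joint speeds; "tau": joint torques, N m; "tcp_pos": TCP position; "orientation": TCP orientation; "contact_force": force on the tool from outside, world axes, zero at the start; "moment": the same for the moment, N m; "grip_width": finger opening in m.
Only numpy, scipy, OpenCV 4.12 (cv2) and the standard library are available. Lean on these libraries where they do the work, as an engineer would, in place of code of your own. Each camera call takes 0.05 s, during which the arm holds its last target. There are 200 camera calls.

## Working session

There is one attempt and no reset: what is moved stays moved. The work goes in short steps, Python scripts to look and compute and a tool call to move; the robot and the scene stay as the last step left them, time stands still between calls to the robot, and variables do not carry over. Pictures are saved under pics/ and viewed, on a budget of 10 in all, crops included, one or two more only if the job needs it, and the job is handed in when it is done.

Besides the shell and the picture viewer there is one more tool, called after "Request:" in YAML: its name, and indented under it one key for each argument. apply_moves: Moves the arm, as the interface text tells. Its arguments: {"type":"object","properties":{"plan":{"type":"array","items":{"type":"array","items":{"type":"array","items":{"type":"number","minimum":-1,"maximum":1}}}},"force":{"type":"number"}},"required":["plan"]}

```bash
mkdir -p pics; python3 - <<'E'
from bench import r
import cv2,numpy as np
print(r.get_obs())
for n in("top","side"):
    f=r.grab_frame(n); cv2.imwrite(f"pics/{n}0.png",f["pixels"]); np.savez(f"{n}0.npz",**f)
    print(n,{k:v for k,v in f.items() if k!="pixels"})
E
```

```text
{'clock': 0.0, 'joints': array([-1.23309613,  0.47776144,  0.02230041,  1.5564593 , -0.01148826,
        1.1092835 , -0.08308465]), 'qvel': array([-0.00036337,  0.00031953, -0.00014706, -0.00100044, -0.00100527,
       -0.00015667,  0.00021611]), 'tau': array([-3.45378066e-04, -5.96456301e+01,  1.60770155e+00, -2.81190705e+01,
        1.23698512e-02,  9.49195353e-03,  8.08983344e-06]), 'tcp_pos': array([0.29078623, 0.60849945, 0.23034756]), 'orientation': array([-6.94298467e-01, -3.06363084e+00,  2.76910281e-03]), 'contact_force': array([-0.50511247, -0.00544334,  0.96972384]), 'moment': array([-0.03870575,  0.02291029, -0.00637299]), 'grip_width': 0.08535022710707996}
top {'fx': 504.56279433257873, 'fy': 504.56279433257873, 'cx': 325.40786987627916, 'cy': 202.01197394378445, 'pose': array([[ 0.00233869,  0.97253638, -0.23273916,  0.15622076],
       [-0.99998616,  0.00337136,  0.00403932, -0.05575546],
       [ 0.00471303,  0.23272649,  0.97253081,  1.60789988],
       [ 0.        ,  0.        ,  0.        ,  1.        ]])}
side {'fx': 423.4363839730896, 'fy': 423.4363839730896, 'cx': 320.2743469218763, 'cy': 197.1715086727421, 'pose': array([[-0.19790185,  0.40844719, -0.89107   , -0.78899896],
       [-0.98021357, -0.08619676,  0.17818944,  0.2151847 ],
       [-0.00402637,  0.90870293,  0.41742397,  0.69214675],
       [ 0.        ,  0.        ,  0.        ,  1.        ]])}
```

View pics/top0.png

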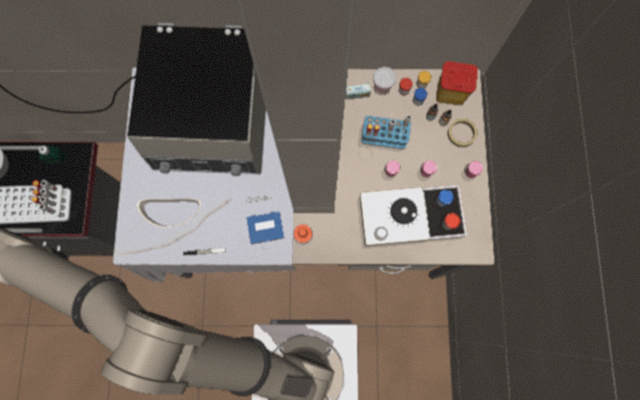

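View pics/side0.png

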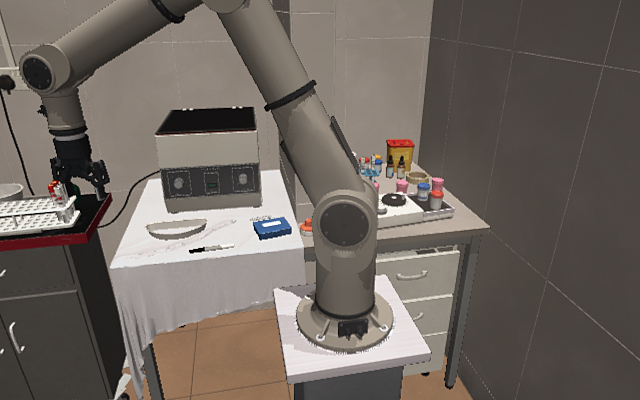

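```bash
cat > h.py <<'E'
import numpy as np,cv2
def ray(f,u,v):
    P=f["pose"]; d=np.array([(u-f["cx"])/f["fx"],-(v-f["cy"])/f["fy"],-1.0])
    return P[:3,3],P[:3,:3]@d
def onz(f,u,v,z):
    o,d=ray(f,u,v); return o+d*(z-o[2])/d[2]
def proj(f,p):
    P=f["pose"]; c=P[:3,:3].T@(np.asarray(p)-P[:3,3]); return f["cx"]-f["fx"]*c[0]/c[2], f["cy"]+f["fy"]*c[1]/c[2]
E
python3 - <<'E'
from h import *
f=dict(np.load("top0.npz")); im=f["pixels"]
for n,u,v,z in[("dial",403.5,211,.065),("start",381,233,.071),("cupR",452,220,.088),("cupB",446,197,.088),("pillarfront0",335,212,0),("TL",360,190,.05),("BL",365,244,.05),("tableL",294,262,0),("tableR",494,262,0),("kid",168,212,.03),("pillartop .5",335,212,.5)]: print(n,onz(f,u,v,z).round(4))
c=im[175:255,350:480]; cv2.imwrite("pics/topc.png",cv2.resize(c,None,fx=6,fy=6,interpolation=cv2.INTER_CUBIC))
E
```

```text
dial [ 0.4973 -0.3069  0.065 ]
start [ 0.4262 -0.2341  0.071 ]
cupR [ 0.4644 -0.4515  0.088 ]
cupB [ 0.5373 -0.4369  0.088 ]
pillarfront0 [ 0.5076 -0.0938  0.    ]
TL [ 0.5689 -0.1726  0.05  ]
BL [ 0.395  -0.1858  0.05  ]
tableL [0.3442 0.0371 0.    ]
tableR [ 0.346  -0.6009  0.    ]
kid [0.4993 0.4406 0.03  ]
pillartop .5 [ 0.3984 -0.082   0.5   ]
```

View pics/topc.png

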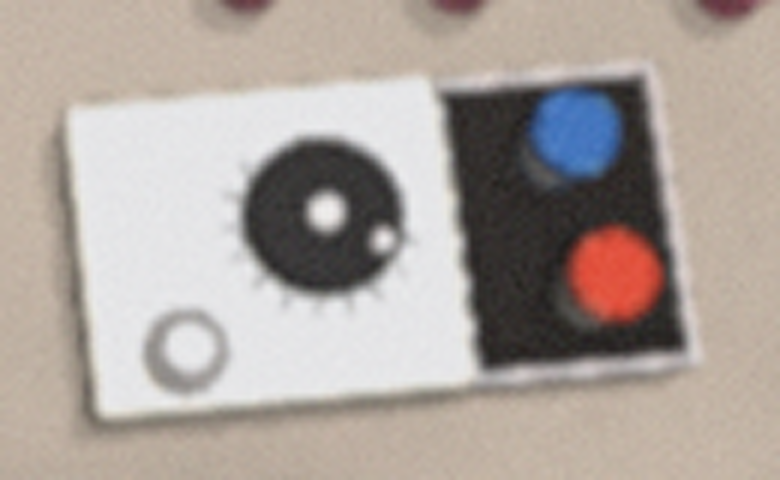

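The crop shows the dial hub at (325,213), the peg at (382,239), the start button at (187,350), and the red and blue cups on the deck. The pink lids in the full view are look-alikes standing on the table. I'll measure this precisely while making the first safe retract.

Request:
apply_moves:
  plan:
    - [[0,0,0,0,-0.08,-0.02,1],[0,0,0,0,-0.16,-0.04,1],[0,0,0,0,-0.24,-0.05,1],[0,0,0,0,-0.32,-0.05,1],[0,0,0,0,-0.4,-0.05,1],[0,0,0,0,-0.48,-0.05,1],[0,0,0,0,-0.56,-0.05,1],[0,0,0,0,-0.56,-0.05,1],[0,0,0,0,-0.56,-0.05,1]]
  force: 40

```text
clock: 0.85
tcp_pos: [0.194, 0.4057, 0.2513]
orientation: [0.694, 3.064, -0.0]
contact_force: [0.2, 1.1, -0.1]
grip_width: -0.0003
```

```bash
cat >> h.py <<'E'
def meas(f):
    im=f["pixels"]; S=8
    x0,y0,x1,y1=345,170,485,262
    b=cv2.resize(im[y0:y1,x0:x1],None,fx=S,fy=S,interpolation=cv2.INTER_CUBIC)
    un=lambda p:((p[0]+.5)/S-.5+x0,(p[1]+.5)/S-.5+y0)
    return b,un
E
python3 - <<'E'
from h import *
from bench import r
o=r.get_obs();print(o["joints"].round(3),o["tcp_pos"].round(4),o["clock"])
f=dict(np.load("top0.npz")); b,un=meas(f); g=cv2.cvtColor(b,cv2.COLOR_BGR2GRAY)
hsv=cv2.cvtColor(b,cv2.COLOR_BGR2HSV)
# console: white
m=((g>185)&(hsv[...,1]<25)).astype(np.uint8)
cs,_=cv2.findContours(m,cv2.RETR_CCOMP,cv2.CHAIN_APPROX_NONE)
c=max(cs,key=cv2.contourArea); box=cv2.boxPoints(cv2.minAreaRect(c)); W=[onz(f,*un(p),.05) for p in box]
for p,w in zip(box,W): print("corner",np.round(un(p),1),w.round(4))
W=np.array(W)
for i in range(4):
    e=W[(i+1)%4]-W[i]; print("edge",np.linalg.norm(e).round(4),np.degrees(np.arctan2(e[1],e[0])).round(2))
print("centre console",W.mean(0).round(4))
d=(g<90).astype(np.uint8)
cs,_=cv2.findContours(d,cv2.RETR_CCOMP,cv2.CHAIN_APPROX_NONE)
for c in cs:
    A=cv2.contourArea(c)
    if A>300:
        (u,v),R=cv2.minEnclosingCircle(c); M=cv2.moments(c);q=(M["m10"]/M["m00"],M["m01"]/M["m00"])
        print("blob",A,np.round(un((u,v)),2),(R/8).__round__(2),"cen",np.round(un(q),2),"z65",onz(f,*un(q),.065).round(4),"z85",onz(f,*un(q),.085).round(4))
w=r.grab_frame("wrist"); print({k:v for k,v in w.items() if k!="pixels"}, r.get_obs()["orientation"])
E
```

```text
[-1.253e+00  8.100e-02 -1.100e-02  2.044e+00  1.000e-03  1.017e+00
 -1.400e-01] [0.194  0.4057 0.2513] 0.85
corner [360.3 191.9] [ 0.5625 -0.1734  0.05  ]
corner [424.8 186. ] [ 0.583  -0.3804  0.05  ]
corner [429.7 238.6] [ 0.4128 -0.3882  0.05  ]
corner [365.1 244.5] [ 0.3934 -0.1862  0.05  ]
edge 0.2081 -84.34
edge 0.1704 -177.37
edge 0.203 95.5
edge 0.1696 4.34
centre console [ 0.4879 -0.282   0.05  ]
blob 29644.0 [403.24 210.89] 12.75 cen [402.83 210.58] z65 [ 0.4987 -0.3049  0.065 ] z85 [ 0.4943 -0.3016  0.085 ]
blob 3082.0 [404.01 209.87] 4.11 cen [403.92 209.85] z65 [ 0.5011 -0.3084  0.065 ] z85 [ 0.4966 -0.3051  0.085 ]
blob 94896.5 [443.56 211.5 ] 28.53 cen [443.38 211.82] z65 [ 0.4951 -0.4319  0.065 ] z85 [ 0.4907 -0.427   0.085 ]
blob 10781.0 [451.49 220.56] 8.03 cen [451.89 220.4 ] z65 [ 0.4678 -0.457   0.065 ] z85 [ 0.4638 -0.4518  0.085 ]
blob 9233.5 [445.8  196.66] 7.53 cen [445.75 196.5 ] z65 [ 0.5447 -0.4419  0.065 ] z85 [ 0.5396 -0.4369  0.085 ]
blob 2309.5 [469.31 172.75] 5.72 cen [468.71 173.51] z65 [ 0.6206 -0.5193  0.065 ] z85 [ 0.6146 -0.5133  0.085 ]
blob 1516.5 [424.62 172.31] 5.11 cen [423.92 173.18] z65 [ 0.6211 -0.3763  0.065 ] z85 [ 0.6151 -0.3721  0.085 ]
blob 927.0 [388.88 172.44] 4.98 cen [388.27 173.48] z65 [ 0.6197 -0.2624  0.065 ] z85 [ 0.6137 -0.2598  0.085 ]
{'fx': 296.06893732724353, 'fy': 296.06893732724353, 'cx': 318.8061794309304, 'cy': 200.47152065160597, 'pose': array([[ 4.30948471e-01, -8.67133113e-01, -2.49727011e-01,
         1.31604770e-01],
       [ 9.02376482e-01,  4.14213994e-01,  1.18926244e-01,
         4.35181443e-01],
       [ 3.15538416e-04, -2.76598865e-01,  9.60985415e-01,
         3.93816650e-01],
       [ 0.00000000e+00,  0.00000000e+00,  0.00000000e+00,
         1.00000000e+00]])} [6.94242793e-01 3.06379262e+00 1.60226568e-03]
```

```bash
python3 - <<'E'
from h import *
p=np.array([.194,.4057]); X=np.array([-.9025,.4310]);Y=np.array([.4310,.9025])
for rr,a in [(.445,60),(.44,55),(.44,50),(.44,45),(.44,40),(.437,35),(.437,30),(.437,25),(.437,20),(.437,15),(.437,10),(.437,5)]:
    q=rr*np.array([np.cos(np.radians(a)),np.sin(np.radians(a))]); d=(q-p)/.4; print(a,q.round(3),(d@X).round(3),(d@Y).round(3))
E
```

```text
60 [0.223 0.385] -0.086 -0.015
55 [0.252 0.36 ] -0.18 -0.039
50 [0.283 0.337] -0.274 -0.059
45 [0.311 0.311] -0.366 -0.087
40 [0.337 0.283] -0.455 -0.123
35 [0.358 0.251] -0.537 -0.173
30 [0.378 0.218] -0.618 -0.224
25 [0.396 0.185] -0.694 -0.281
20 [0.411 0.149] -0.765 -0.345
15 [0.422 0.113] -0.83 -0.414
10 [0.43  0.076] -0.889 -0.489
5 [0.435 0.038] -0.941 -0.569
```

Request:
apply_moves:
  plan:
    - [[0,0,0,-0.086,-0.015,0,1],[0,0,0,-0.18,-0.039,0,1],[0,0,0,-0.274,-0.059,0,1],[0,0,0,-0.366,-0.087,0,1],[0,0,0,-0.455,-0.123,0,1],[0,0,0,-0.537,-0.173,0,1],[0,0,0,-0.618,-0.224,0,1],[0,0,0,-0.694,-0.281,0,1],[0,0,0,-0.765,-0.345,0,1],[0,0,0,-0.765,-0.345,0,1]]

```text
clock: 1.73
tcp_pos: [0.4148, 0.144, 0.2516]
orientation: [0.71, 3.058, -0.003]
contact_force: [0.2, 0.1, -0.1]
grip_width: -0.0
```

```bash
python3 - <<'E'
from h import *
from bench import r
o=r.get_obs();print(o["joints"].round(3),o["orientation"].round(4))
p=o["tcp_pos"][:2]; print(o["tcp_pos"])
R,_=cv2.Rodrigues(o["orientation"]);X=R[:2,0];Y=R[:2,1];print(R.round(3))
for rr,a in [(.437,15),(.437,10),(.437,5),(.437,0),(.437,-5),(.44,-10),(.445,-15),(.455,-19),(.465,-23),(.48,-26),(.50,-29)]:
    q=rr*np.array([np.cos(np.radians(a)),np.sin(np.radians(a))]); d=(q-p)/.4; print(a,q.round(3),(d@X).round(3),(d@Y).round(3))
E
```

```text
[-0.81   0.047  0.347  2.085 -0.016  1.012  0.659] [ 7.0960e-01  3.0581e+00 -2.9000e-03]
[0.41476698 0.14398671 0.25155544]
[[-0.898  0.44   0.002]
 [ 0.44   0.898 -0.002]
 [-0.003 -0.001 -1.   ]]
15 [0.422 0.113] -0.05 -0.061
10 [0.43  0.076] -0.11 -0.136
5 [0.435 0.038] -0.163 -0.215
0 [0.437 0.   ] -0.208 -0.299
-5 [ 0.435 -0.038] -0.247 -0.386
-10 [ 0.433 -0.076] -0.284 -0.474
-15 [ 0.43  -0.115] -0.319 -0.565
-19 [ 0.43  -0.148] -0.356 -0.639
-23 [ 0.428 -0.182] -0.388 -0.716
-26 [ 0.431 -0.21 ] -0.428 -0.777
-29 [ 0.437 -0.242] -0.476 -0.842
```

Request:
apply_moves:
  plan:
    - [[0,0,0,-0.05,-0.061,0,1],[0,0,0,-0.11,-0.136,0,1],[0,0,0,-0.163,-0.215,0,1],[0,0,0,-0.208,-0.299,0,1],[0,0,0,-0.247,-0.386,0,1],[0,0,0,-0.284,-0.474,0,1],[0,0,0,-0.319,-0.565,0,1],[0,0,0,-0.356,-0.639,0,1],[0,0,0,-0.388,-0.716,0,1],[0,0,0,-0.428,-0.777,0,1],[0,0,0,-0.476,-0.842,0,1],[0,0,0,-0.476,-0.842,0,1]]

```text
clock: 2.73
tcp_pos: [0.4389, -0.2419, 0.2521]
orientation: [0.704, 3.059, -0.008]
contact_force: [0.2, 0.4, 0.7]
grip_width: -0.0
```

```bash
python3 - <<'E'
from h import *
from bench import r
o=r.get_obs();print(o["joints"].round(3),o["orientation"].round(4),o["tcp_pos"])
f=r.grab_frame("wrist"); cv2.imwrite("pics/w1.png",f["pixels"]); np.savez("w1.npz",**f)
print(proj(f,[.499,-.308,.065]),proj(f,[.4262,-.2341,.071]))
E
```

```text
[-0.267  0.189  0.743  1.978 -0.144  1.024  1.66 ] [ 0.7036  3.0588 -0.0083] [ 0.43891857 -0.24191955  0.25210126]
(np.float64(292.2702234332602), np.float64(245.03072562068365)) (np.float64(321.05671844494515), np.float64(165.8363226311632))
```

View pics/w1.png

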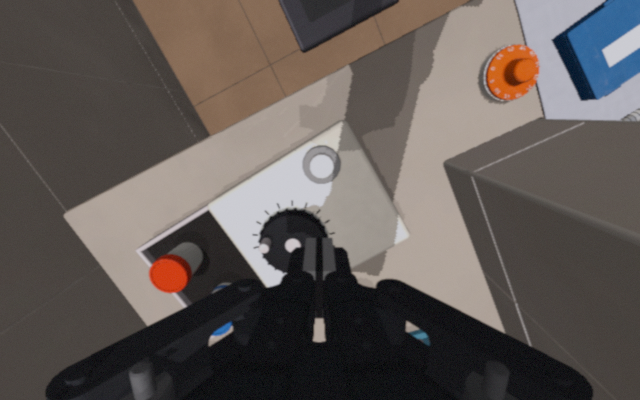

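```bash
python3 - <<'E'
from h import *
f=dict(np.load("w1.npz")); im=f["pixels"]; S=6;x0,y0,x1,y1=200,110,420,300
b=cv2.resize(im[y0:y1,x0:x1],None,fx=S,fy=S,interpolation=cv2.INTER_CUBIC); g=cv2.cvtColor(b,cv2.COLOR_BGR2GRAY)
un=lambda p:((p[0]+.5)/S-.5+x0,(p[1]+.5)/S-.5+y0)
m=(g>110).astype(np.uint8)
n,l,s,c=cv2.connectedComponentsWithStats(m)
for i in range(1,n):
    if 200<s[i,4]<60000:
        q=un(c[i]); print(s[i],np.round(q,2),"65",onz(f,*q,.065).round(4),"71",onz(f,*q,.071)[:2].round(4),"85",onz(f,*q,.085)[:2].round(4))
cv2.imwrite("pics/w1c.png",b[:, :][250:950,150:950])
E
```

```text
[ 508  770   97   85 5662] [291.73 244.35] 65 [ 0.4979 -0.3082  0.065 ] 71 [ 0.4957 -0.3064] 85 [ 0.4905 -0.3023]
```

View pics/w1c.png

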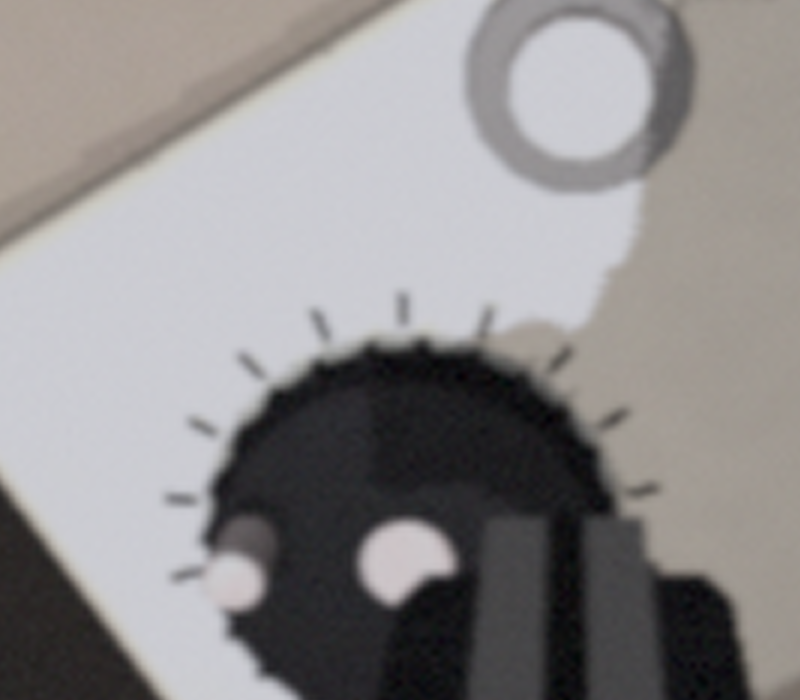

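```bash
python3 - <<'E'
from h import *
from scipy.optimize import least_squares
f=dict(np.load("w1.npz")); un=lambda p:((p[0]+150.5)/6-.5+200,(p[1]+250.5)/6-.5+110)
M=[(185,575),(181,498),(202,427),(251,364),(320,324),(404,307),(487,322),(561,358),(613,419),(645,490)]
W=np.array([onz(f,*un(p),.05)[:2] for p in M])
s=least_squares(lambda c:np.hypot(*(W-c[:2]).T)-c[2],[.498,-.308,.05]); c=s.x; print(c,s.fun.round(4))
a=np.degrees(np.arctan2(*(W-c[:2]).T[::-1]))%360; print(a.round(1),"step",np.diff(a).round(1))
peg=onz(f,*un((236,582)),.085)[:2]; hub=onz(f,*un((408,565)),.065)[:2]; btn=onz(f,*un((581,88)),.071)[:2]; col=onz(f,*un((579,78)),.062)[:2]
for n,p in(("peg",peg),("hub",hub),("btn",btn),("col",col)): d=p-c[:2]; print(n,p,np.hypot(*d),np.degrees(np.arctan2(d[1],d[0]))%360)
# yaw from button: shaker dir (-65,80)
for q in (btn,col):
  d=q-c[:2]; print("yaw",np.degrees(np.arctan2(d[1],d[0])-np.arctan2(80,-65)))
f=dict(np.load("top0.npz"));q=onz(f,413.25,214.4,.085)[:2];d=q-onz(f,403.3,210.7,.065)[:2];print("top peg",q,np.degrees(np.arctan2(d[1],d[0]))%360,np.hypot(*d)); 
E
```

```text
[ 0.49924644 -0.30789516  0.04936387] [ 0.0003 -0.0003 -0.0001  0.0001 -0.      0.0003 -0.0002  0.0003 -0.0004
  0.0001]
[255.4 234.9 215.3 194.9 175.4 155.  135.1 115.5  95.6  75.6] step [-20.5 -19.5 -20.4 -19.6 -20.4 -19.9 -19.6 -19.8 -20. ]
peg [ 0.48101362 -0.33315802] 0.031155220093118954 234.18108360258356
hub [ 0.4996186  -0.30789228] 0.000372162314824225 0.4433273324469619
btn [ 0.42645288 -0.23378243] 0.10388262811103073 134.48551863816468
col [ 0.4259732  -0.23392623] 0.10411710193948005 134.72929234239436
yaw 5.391659751935177
yaw 5.63543345616486
top peg [ 0.48227687 -0.33342807] 239.3991577924324 0.031492994073981546
```

```bash
cat >> h.py <<'E'
from scipy.spatial.transform import Rotation as Ro
C=np.array([.4993,-.3079])
def Rd(az):
    a=np.radians(az); X=[np.cos(a),np.sin(a),0]; Z=[0,0,-1]; return np.array([X,np.cross(Z,X),Z]).T
def at(th,back,z):
    a=np.radians(th); rho=np.array([np.cos(a),np.sin(a)]); t=np.array([np.sin(a),-np.cos(a)])
    return [*(C+.032*rho-back*t),z,th-90]
def plan(o,wps):
    R0=Ro.from_rotvec(o["orientation"]).as_matrix()
    for w in wps:
        d=R0.T@(np.array(w[:3])-o["tcp_pos"])/.4; q=Ro.from_matrix(R0.T@Rd(w[3])).as_rotvec()/np.pi
        print(np.round(w,4),"->",[float(v) for v in np.r_[q,d].round(4)])
E
python3 - <<'E'
from h import *
from bench import r
o=r.get_obs(); print(o["tcp_pos"],o["contact_force"])
plan(o,[at(235.4,.027,.15),at(235.4,.027,.1),at(235.4,.027,.075)])
E
```

```text
[ 0.43859021 -0.23905562  0.25159271] [ 0.07584952  0.10804982 -0.17387329]
[  0.5034  -0.3496   0.15   145.4   ] -> [-0.001, 0.0006, 0.0487, -0.2657, -0.1772, 0.255]
[ 5.034e-01 -3.496e-01  1.000e-01  1.454e+02] -> [-0.001, 0.0006, 0.0487, -0.2655, -0.1768, 0.38]
[ 5.034e-01 -3.496e-01  7.500e-02  1.454e+02] -> [-0.001, 0.0006, 0.0487, -0.2654, -0.1766, 0.4425]
```

Request:
apply_moves:
  plan:
    - [[0,0,0.01,-0.06,-0.04,0,1],[0,0,0.02,-0.12,-0.08,0.03,1],[0,0,0.04,-0.18,-0.12,0.08,1],[0,0,0.049,-0.23,-0.155,0.15,1],[0,0,0.049,-0.265,-0.177,0.22,1],[0,0,0.049,-0.265,-0.177,0.27,1],[0,0,0.049,-0.265,-0.177,0.33,1],[0,0,0.049,-0.265,-0.177,0.33,1],[0,0,0.049,-0.265,-0.177,0.33,1],[0,0,0.049,-0.265,-0.177,0.33,1],[0,0,0.049,-0.265,-0.177,0.33,1]]

```text
clock: 3.7
tcp_pos: [0.504, -0.3453, 0.121]
orientation: [0.926, 2.999, -0.001]
contact_force: [-0.3, -0.3, 0.8]
grip_width: 0.0003
```

```bash
python3 - <<'E'
from h import *
from bench import r
o=r.get_obs(); print(o["tcp_pos"],o["contact_force"],o["joints"].round(2))
plan(o,[at(235.4,.027,.1),at(235.4,.027,.075)])
f=r.grab_frame("wrist"); cv2.imwrite("pics/w2.png",f["pixels"][120:400,160:480].repeat(2,0).repeat(2,1)); np.savez("w2.npz",**f)
a=np.radians(235.4)
print(proj(f,[*(C+.032*np.array([np.cos(a),np.sin(a)])),.085]),proj(f,[*C,.065]),proj(f,o["tcp_pos"]))
E
```

```text
[ 0.50400165 -0.34525411  0.12100183] [-0.26151554 -0.28453194  0.81060144] [ 0.02  0.58  0.66  1.85 -0.45  0.87  1.87]
[ 5.034e-01 -3.496e-01  1.000e-01  1.454e+02] -> [0.0002, 0.0008, 0.0015, -0.0046, -0.0099, 0.0525]
[ 5.034e-01 -3.496e-01  7.500e-02  1.454e+02] -> [0.0002, 0.0008, 0.0015, -0.0044, -0.0099, 0.115]
(np.float64(312.72238291586274), np.float64(188.82179025154394)) (np.float64(359.985636654339), np.float64(181.9950152593453)) (np.float64(318.9067694799597), np.float64(251.57574806838247))
```

View pics/w2.png

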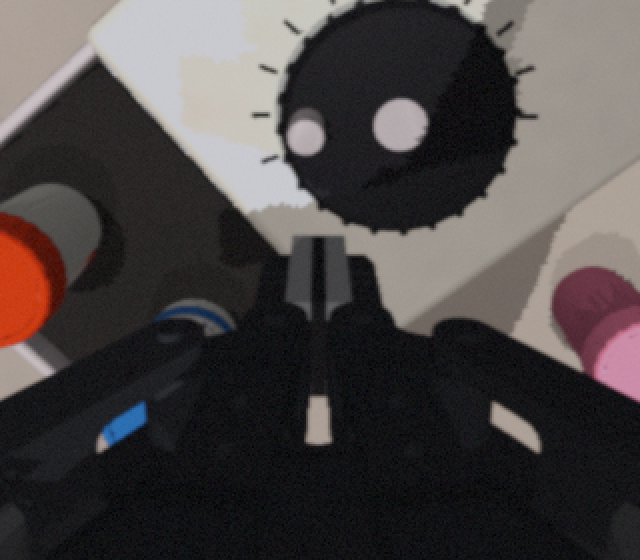

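Request:
apply_moves:
  plan:
    - [[0,0,0.0015,-0.004,-0.01,0.05,1],[0,0,0.0015,-0.004,-0.01,0.1,1],[0,0,0.0015,-0.004,-0.01,0.115,1],[0,0,0.0015,-0.004,-0.01,0.115,1],[0,0,0.0015,-0.004,-0.01,0.115,1],[0,0,0.0015,-0.004,-0.01,0.115,1],[0,0,0.0015,-0.004,-0.01,0.115,1],[0,0,0.0015,-0.004,-0.01,0.115,1]]

```text
clock: 4.42
tcp_pos: [0.5023, -0.3496, 0.0743]
orientation: [0.934, 2.998, -0.0]
contact_force: [0.6, -0.3, -1.0]
grip_width: 0.0
```

```bash
python3 - <<'E'
from h import *
from bench import r
o=r.get_obs(); print(o["tcp_pos"],o["contact_force"])
# sweep: contact distance 17 mm; theta advances
plan(o,[at(235.4,.025,.075),at(235.4,.021,.075),at(235.4,.019,.075),at(235.4,.017,.075),at(231.4,.017,.075),at(227.4,.017,.075),at(223.4,.017,.075),at(221.4,.017,.075),at(219.4,.017,.075)])
E
```

```text
[ 0.50233885 -0.34958254  0.07427006] [ 0.63162532 -0.2970167  -1.00599348]
[ 5.017e-01 -3.484e-01  7.500e-02  1.454e+02] -> [0.0001, 0.0005, -0.0002, 0.0029, 0.0015, -0.0018]
[ 4.984e-01 -3.462e-01  7.500e-02  1.454e+02] -> [0.0001, 0.0005, -0.0002, 0.0129, 0.0015, -0.0018]
[ 4.968e-01 -3.450e-01  7.500e-02  1.454e+02] -> [0.0001, 0.0005, -0.0002, 0.0179, 0.0015, -0.0019]
[ 4.951e-01 -3.439e-01  7.500e-02  1.454e+02] -> [0.0001, 0.0005, -0.0002, 0.0229, 0.0015, -0.0019]
[ 4.926e-01 -3.435e-01  7.500e-02  1.414e+02] -> [0.0001, 0.0005, 0.0221, 0.0286, -0.0013, -0.0019]
[ 4.902e-01 -3.430e-01  7.500e-02  1.374e+02] -> [0.0001, 0.0005, 0.0443, 0.0345, -0.0037, -0.0019]
[ 4.877e-01 -3.422e-01  7.500e-02  1.334e+02] -> [0.0001, 0.0005, 0.0665, 0.0405, -0.0056, -0.0019]
[ 4.865e-01 -3.418e-01  7.500e-02  1.314e+02] -> [0.0001, 0.0005, 0.0776, 0.0435, -0.0065, -0.0019]
[ 4.854e-01 -3.413e-01  7.500e-02  1.294e+02] -> [0.0002, 0.0005, 0.0887, 0.0466, -0.0072, -0.0019]
```

Request:
apply_moves:
  plan:
    - [[0,0,0,0.006,0.001,-0.002,1],[0,0,0,0.012,0.0015,-0.002,1],[0,0,0,0.016,0.0015,-0.002,1],[0,0,0,0.02,0.0015,-0.002,1],[0,0,0,0.023,0.0015,-0.002,1],[0,0,0.005,0.0245,0.001,-0.002,1],[0,0,0.01,0.0257,0.0005,-0.002,1],[0,0,0.01,0.0257,0.0005,-0.002,1],[0,0,0.01,0.0257,0.0005,-0.002,1]]

```text
clock: 5.17
tcp_pos: [0.4937, -0.3434, 0.0741]
orientation: [0.982, 2.984, -0.0]
contact_force: [1.3, -0.7, -0.4]
grip_width: -0.0001
```

```bash
cat >> h.py <<'E'
def rep(o):
    R=Ro.from_rotvec(o["orientation"]).as_matrix(); p=o["tcp_pos"]; az=np.degrees(np.arctan2(R[1,0],R[0,0]))
    # peg angle if the face (11 mm ahead of tcp + 6 mm) touches the peg
    n=R[:2,0]; d=(p[:2]+.017*n-C)@n   # signed distance of peg centre along n
    k=np.degrees(np.arctan2(n[1],n[0])); th=k+np.degrees(np.arccos(d/.032))
    print("t",o["clock"],"tcp",p.round(4),"az",az.round(1),"F tool",(R.T@o["contact_force"]).round(2),"peg if touching",th.round(1))
E
python3 - <<'E'
from h import *
from bench import r
o=r.get_obs(); rep(o)
plan(o,[at(t,.017,.075) for t in(230.4,227.4,224.4,222.4,220.4)])
f=r.grab_frame("wrist"); cv2.imwrite("pics/w3.png",f["pixels"][100:300,200:440].repeat(3,0).repeat(3,1)); np.savez("w3.npz",**f)
a=np.radians(235.4)
print(proj(f,[*(C+.032*np.array([np.cos(a),np.sin(a)])),.085]))
E
```

```text
t 5.1667 tcp [ 0.4937 -0.3434  0.0741] az 143.6 F tool [-1.45  0.17  0.38] peg if touching 232.9
[ 4.920e-01 -3.434e-01  7.500e-02  1.404e+02] -> [-0.0, 0.0002, 0.0176, 0.0035, -0.0025, -0.0022]
[ 4.902e-01 -3.430e-01  7.500e-02  1.374e+02] -> [-0.0, 0.0002, 0.0343, 0.0079, -0.0044, -0.0022]
[ 4.883e-01 -3.424e-01  7.500e-02  1.344e+02] -> [-0.0, 0.0002, 0.0509, 0.0123, -0.006, -0.0022]
[ 4.871e-01 -3.420e-01  7.500e-02  1.324e+02] -> [-0.0, 0.0002, 0.062, 0.0154, -0.007, -0.0022]
[ 4.859e-01 -3.416e-01  7.500e-02  1.304e+02] -> [-0.0, 0.0002, 0.0731, 0.0184, -0.0078, -0.0022]
(np.float64(318.6355288294999), np.float64(231.75380060783527))
```

View pics/w3.png

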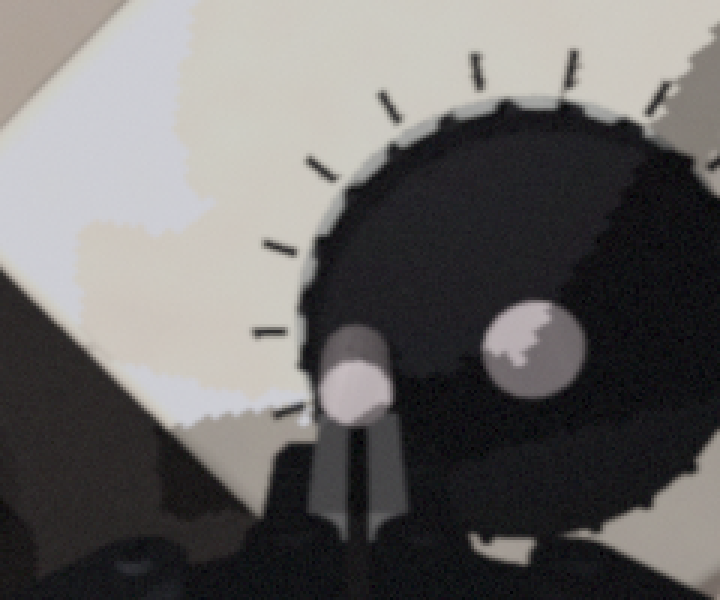

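The peg touches the fingertip (peg at crop (355,392), fingertip just below it). I'll push past the half-way point of the first click.

Request:
apply_moves:
  plan:
    - [[0,0,0.009,0.002,-0.001,-0.002,1],[0,0,0.018,0.0035,-0.0025,-0.002,1],[0,0,0.026,0.0057,-0.0035,-0.002,1],[0,0,0.034,0.0079,-0.0044,-0.002,1],[0,0,0.042,0.01,-0.0052,-0.002,1],[0,0,0.051,0.0123,-0.006,-0.002,1],[0,0,0.062,0.0154,-0.007,-0.002,1],[0,0,0.068,0.017,-0.0074,-0.002,1],[0,0,0.068,0.017,-0.0074,-0.002,1],[0,0,0.068,0.017,-0.0074,-0.002,1],[0,0,0.068,0.017,-0.0074,-0.002,1],[0,0,0.068,0.017,-0.0074,-0.002,1]]

```text
clock: 6.22
tcp_pos: [0.4861, -0.3415, 0.0748]
orientation: [-1.294, -2.862, -0.0]
contact_force: [0.1, -0.5, 0.3]
grip_width: -0.0001
```

```bash
cat >> h.py <<'E'
def pegangle(f):
    """bright peg-top: undistorted search near each predicted click position"""
    g=cv2.cvtColor(f["pixels"],cv2.COLOR_BGR2GRAY).astype(float); out=[]
    for th in np.arange(115,256,1.0):
        a=np.radians(th); u,v=proj(f,[*(C+.032*np.array([np.cos(a),np.sin(a)])),.085])
        m=np.zeros(g.shape,np.uint8); cv2.circle(m,(int(round(u)),int(round(v))),9,1,-1); out.append((g[m>0].mean(),th))
    return max(out)
E
cat > look.py <<'E'
from h import *
from bench import r
import sys
o=r.get_obs(); rep(o); f=r.grab_frame("wrist"); print("peg seen (bright,th)",pegangle(f)); print("w3 check",pegangle(dict(np.load("w3.npz"))) )
np.savez("last.npz",**f)
if len(sys.argv)>1:
    t0,t1=map(float,sys.argv[1:3]); b=float(sys.argv[3]) if len(sys.argv)>3 else .017
    plan(o,[at(t,b,.075) for t in np.linspace(t0,t1,9)])
E
python3 look.py 218.4 200.4
```

```text
t 6.2167 tcp [ 0.4861 -0.3415  0.0748] az 131.3 F tool [-0.39 -0.24 -0.29] peg if touching 220.5
peg seen (bright,th) (np.float64(175.01581027667984), np.float64(214.0))
w3 check (np.float64(179.07114624505928), np.float64(233.0))
[ 4.848e-01 -3.411e-01  7.500e-02  1.284e+02] -> [-0.0, -0.0001, 0.0163, 0.003, -0.0018, -0.0004]
[ 4.8350e-01 -3.4050e-01  7.5000e-02  1.2615e+02] -> [-0.0, -0.0001, 0.0288, 0.0063, -0.0032, -0.0004]
[ 4.822e-01 -3.399e-01  7.500e-02  1.239e+02] -> [-0.0, -0.0001, 0.0413, 0.0096, -0.0045, -0.0004]
[ 4.8100e-01 -3.3920e-01  7.5000e-02  1.2165e+02] -> [-0.0, -0.0001, 0.0538, 0.013, -0.0057, -0.0004]
[ 4.798e-01 -3.384e-01  7.500e-02  1.194e+02] -> [-0.0, -0.0001, 0.0663, 0.0164, -0.0068, -0.0004]
[ 4.7860e-01 -3.3760e-01  7.5000e-02  1.1715e+02] -> [-0.0, -0.0001, 0.0788, 0.0198, -0.0077, -0.0004]
[ 4.774e-01 -3.368e-01  7.500e-02  1.149e+02] -> [-0.0, -0.0001, 0.0913, 0.0233, -0.0085, -0.0004]
[ 4.7630e-01 -3.3590e-01  7.5000e-02  1.1265e+02] -> [-0.0, -0.0001, 0.1038, 0.0268, -0.0091, -0.0004]
[ 4.752e-01 -3.350e-01  7.500e-02  1.104e+02] -> [-0.0, -0.0001, 0.1163, 0.0303, -0.0096, -0.0004]
```

The first click is done: the peg is at about 215° and has snapped ahead of the finger. On to the second.

Request:
apply_moves:
  plan:
    - [[0,0,0.0163,0.003,-0.0018,0,1],[0,0,0.0288,0.0063,-0.0032,0,1],[0,0,0.0413,0.0096,-0.0045,0,1],[0,0,0.0538,0.013,-0.0057,0,1],[0,0,0.0663,0.0164,-0.0068,0,1],[0,0,0.0788,0.0198,-0.0077,0,1],[0,0,0.0913,0.0233,-0.0085,0,1],[0,0,0.1038,0.0268,-0.0091,0,1],[0,0,0.112,0.029,-0.0094,0,1],[0,0,0.112,0.029,-0.0094,0,1],[0,0,0.112,0.029,-0.0094,0,1],[0,0,0.112,0.029,-0.0094,0,1]]

```text
clock: 7.27
tcp_pos: [0.4758, -0.3352, 0.0748]
orientation: [-1.774, -2.592, -0.0]
contact_force: [-0.0, -0.1, -0.7]
grip_width: -0.0003
```

```bash
python3 look.py 198.4 180.4
```

```text
t 7.2667 tcp [ 0.4758 -0.3352  0.0748] az 111.2 F tool [-0.05 -0.02  0.69] peg if touching 201.2
peg seen (bright,th) (np.float64(159.0316205533597), np.float64(193.0))
w3 check (np.float64(179.07114624505928), np.float64(233.0))
[ 4.743e-01 -3.341e-01  7.500e-02  1.084e+02] -> [0.0, -0.0001, 0.0157, 0.0039, -0.0024, -0.0004]
[ 4.7330e-01 -3.3310e-01  7.5000e-02  1.0615e+02] -> [0.0, -0.0001, 0.0282, 0.0072, -0.0039, -0.0004]
[ 4.723e-01 -3.321e-01  7.500e-02  1.039e+02] -> [0.0, -0.0001, 0.0407, 0.0105, -0.0052, -0.0004]
[ 4.7140e-01 -3.3100e-01  7.5000e-02  1.0165e+02] -> [0.0, -0.0001, 0.0532, 0.0138, -0.0064, -0.0004]
[ 4.705e-01 -3.299e-01  7.500e-02  9.940e+01] -> [0.0, -0.0001, 0.0657, 0.0172, -0.0074, -0.0004]
[ 4.697e-01 -3.288e-01  7.500e-02  9.715e+01] -> [0.0, -0.0001, 0.0782, 0.0206, -0.0084, -0.0004]
[ 4.689e-01 -3.276e-01  7.500e-02  9.490e+01] -> [0.0, -0.0001, 0.0907, 0.0241, -0.0092, -0.0004]
[ 4.681e-01 -3.264e-01  7.500e-02  9.265e+01] -> [0.0, -0.0001, 0.1032, 0.0276, -0.0098, -0.0004]
[ 4.674e-01 -3.251e-01  7.500e-02  9.040e+01] -> [-0.0, -0.0001, 0.1157, 0.0311, -0.0103, -0.0004]
```

Request:
apply_moves:
  plan:
    - [[0,0,0.0157,0.0035,-0.0024,0,1],[0,0,0.0282,0.007,-0.0039,0,1],[0,0,0.0407,0.0104,-0.0052,0,1],[0,0,0.0532,0.0138,-0.0064,0,1],[0,0,0.0657,0.0172,-0.0074,0,1],[0,0,0.0782,0.0206,-0.0084,0,1],[0,0,0.0907,0.0241,-0.0092,0,1],[0,0,0.1032,0.0276,-0.0098,0,1],[0,0,0.11,0.0296,-0.0101,0,1],[0,0,0.11,0.0296,-0.0101,0,1],[0,0,0.11,0.0296,-0.0101,0,1],[0,0,0.11,0.0296,-0.0101,0,1]]

```text
clock: 8.32
tcp_pos: [0.4678, -0.3257, 0.0749]
orientation: [-2.193, -2.249, -0.0]
contact_force: [0.0, 0.8, 0.3]
grip_width: -0.0001
```

```bash
python3 look.py 178.4 160.4; python3 -c "
import numpy as np,cv2
p=np.load('last.npz')['pixels'];cv2.imwrite('pics/w4.png',p[80:300,200:440].repeat(2,0).repeat(2,1))"
```

```text
t 8.3167 tcp [ 0.4678 -0.3257  0.0749] az 91.4 F tool [ 0.82  0.05 -0.28] peg if touching 181.4
peg seen (bright,th) (np.float64(125.95256916996047), np.float64(173.0))
w3 check (np.float64(179.07114624505928), np.float64(233.0))
[ 4.668e-01 -3.240e-01  7.500e-02  8.840e+01] -> [0.0, -0.0001, 0.0169, 0.0043, -0.0024, -0.0003]
[ 4.662e-01 -3.227e-01  7.500e-02  8.615e+01] -> [0.0, -0.0001, 0.0294, 0.0076, -0.0038, -0.0003]
[ 4.657e-01 -3.214e-01  7.500e-02  8.390e+01] -> [0.0, -0.0001, 0.0419, 0.0109, -0.0051, -0.0003]
[ 4.652e-01 -3.201e-01  7.500e-02  8.165e+01] -> [0.0, -0.0001, 0.0544, 0.0142, -0.0063, -0.0003]
[ 4.647e-01 -3.187e-01  7.500e-02  7.940e+01] -> [0.0, -0.0001, 0.0669, 0.0176, -0.0073, -0.0003]
[ 4.643e-01 -3.174e-01  7.500e-02  7.715e+01] -> [0.0, -0.0001, 0.0794, 0.0211, -0.0082, -0.0003]
[ 0.464 -0.316  0.075 74.9  ] -> [0.0, -0.0001, 0.0919, 0.0245, -0.009, -0.0003]
[ 0.4637 -0.3146  0.075  72.65  ] -> [0.0, -0.0001, 0.1044, 0.028, -0.0097, -0.0003]
[ 0.4635 -0.3132  0.075  70.4   ] -> [0.0, -0.0001, 0.1169, 0.0316, -0.0102, -0.0003]
```

View pics/w4.png

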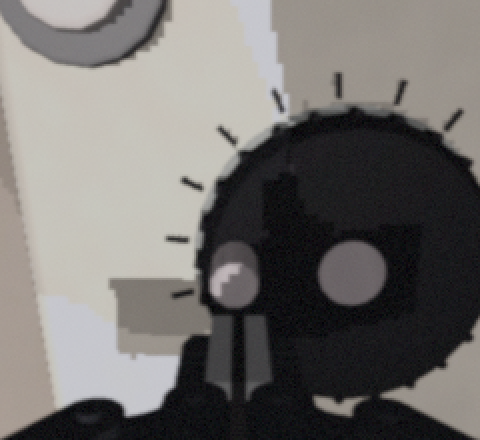

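Three clicks are done: peg at crop (235,285), about 175°, ahead of the fingertip. Now the last one.

Request:
apply_moves:
  plan:
    - [[0,0,0.0169,0.0043,-0.0024,0,1],[0,0,0.0294,0.0076,-0.0038,0,1],[0,0,0.0419,0.0109,-0.0051,0,1],[0,0,0.0544,0.0142,-0.0063,0,1],[0,0,0.0669,0.0176,-0.0073,0,1],[0,0,0.0794,0.021,-0.0082,0,1],[0,0,0.0919,0.0245,-0.009,0,1],[0,0,0.1044,0.028,-0.0097,0,1],[0,0,0.11,0.0296,-0.0099,0,1],[0,0,0.11,0.0296,-0.0099,0,1],[0,0,0.11,0.0296,-0.0099,0,1],[0,0,0.11,0.0296,-0.0099,0,1]]

```text
clock: 9.37
tcp_pos: [0.4635, -0.3141, 0.0749]
orientation: [2.548, 1.838, 0.0]
contact_force: [0.5, -0.8, -0.1]
grip_width: -0.0003
```

```bash
python3 look.py 161.4 161.4 .03
```

```text
t 9.3667 tcp [ 0.4635 -0.3141  0.0749] az 71.6 F tool [-0.62  0.69  0.06] peg if touching 161.9
peg seen (bright,th) (np.float64(106.09881422924902), np.float64(154.0))
w3 check (np.float64(179.07114624505928), np.float64(233.0))
[ 0.4594 -0.3261  0.075  71.4   ] -> [0.0, -0.0, 0.0012, -0.0318, -0.0003, -0.0002]
[ 0.4594 -0.3261  0.075  71.4   ] -> [0.0, -0.0, 0.0012, -0.0318, -0.0003, -0.0002]
[ 0.4594 -0.3261  0.075  71.4   ] -> [0.0, -0.0, 0.0012, -0.0318, -0.0003, -0.0002]
[ 0.4594 -0.3261  0.075  71.4   ] -> [0.0, -0.0, 0.0012, -0.0318, -0.0003, -0.0002]
[ 0.4594 -0.3261  0.075  71.4   ] -> [0.0, -0.0, 0.0012, -0.0318, -0.0003, -0.0002]
[ 0.4594 -0.3261  0.075  71.4   ] -> [0.0, -0.0, 0.0012, -0.0318, -0.0003, -0.0002]
[ 0.4594 -0.3261  0.075  71.4   ] -> [0.0, -0.0, 0.0012, -0.0318, -0.0003, -0.0002]
[ 0.4594 -0.3261  0.075  71.4   ] -> [0.0, -0.0, 0.0012, -0.0318, -0.0003, -0.0002]
[ 0.4594 -0.3261  0.075  71.4   ] -> [0.0, -0.0, 0.0012, -0.0318, -0.0003, -0.0002]
```

Request:
apply_moves:
  plan:
    - [[0,0,0,-0.015,0,0,1],[0,0,0,-0.02,0,-0.03,1],[0,0,0,-0.02,0,-0.1,1],[0,0,0,-0.02,0,-0.18,1],[0,0,0,-0.02,0,-0.2,1],[0,0,0,-0.02,0,-0.2,1],[0,0,0,-0.02,0,-0.2,1]]

```text
clock: 10.0
tcp_pos: [0.461, -0.3218, 0.1553]
orientation: [2.548, 1.837, 0.001]
contact_force: [1.4, 0.4, -0.5]
grip_width: 0.0005
```

```bash
python3 - <<'E'
from h import *
from bench import r
o=r.get_obs(); rep(o); f=r.grab_frame("wrist"); print(pegangle(f)); np.savez("w5.npz",**f)
B=[.4262,-.2339]; print("button px",proj(f,[*B,.071]))
plan(o,[[*B,.12,71.4],[*B,.085,71.4]])
cv2.imwrite("pics/w5.png",f["pixels"])
E
```

```text
t 10.0 tcp [ 0.461  -0.3218  0.1553] az 71.6 F tool [0.8  1.18 0.49] peg if touching 176.5
(np.float64(154.07509881422925), np.float64(154.0))
button px (np.float64(234.23090852317767), np.float64(111.77383554316366))
[ 0.4262 -0.2339  0.12   71.4   ] -> [0.0003, -0.0001, 0.001, 0.1809, -0.1521, 0.088]
[ 0.4262 -0.2339  0.085  71.4   ] -> [0.0003, -0.0001, 0.001, 0.1808, -0.1522, 0.1755]
```

View pics/w5.png

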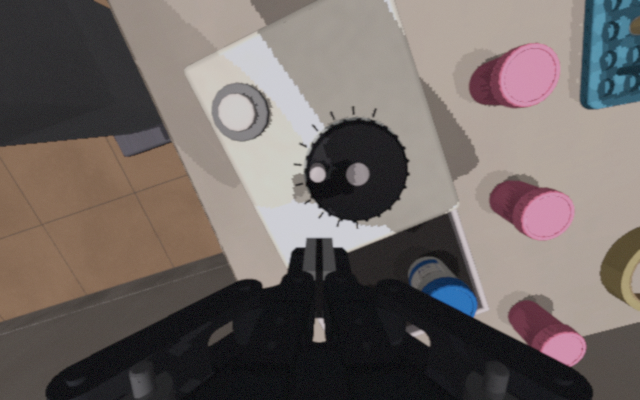

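The peg sits at (317,174), which measures 154° against a target of 155.4°, so exactly four clicks. The button is at (236,111). Moving above it.

Request:
apply_moves:
  plan:
    - [[0,0,0,0.05,-0.04,0,1],[0,0,0,0.1,-0.085,0,1],[0,0,0,0.15,-0.125,0.03,1],[0,0,0,0.181,-0.152,0.088,1],[0,0,0,0.181,-0.152,0.14,1],[0,0,0,0.181,-0.152,0.18,1],[0,0,0,0.181,-0.152,0.18,1],[0,0,0,0.181,-0.152,0.18,1],[0,0,0,0.181,-0.152,0.18,1]]

```text
clock: 10.8
tcp_pos: [0.426, -0.2343, 0.0831]
orientation: [2.549, 1.836, -0.001]
contact_force: [-0.4, -0.6, 1.1]
grip_width: 0.0001
```

```bash
python3 - <<'E'
from h import *
from bench import r
o=r.get_obs(); rep(o); B=[.4262,-.2339]
plan(o,[[*B,z,71.4] for z in(.075,.071,.068,.066,.065,.064)])
E
```

```text
t 10.8 tcp [ 0.426  -0.2343  0.0831] az 71.5 F tool [-0.66 -0.18 -1.08] peg if touching nan
[ 0.4262 -0.2339  0.075  71.4   ] -> [-0.0001, 0.0002, 0.0007, 0.0011, 0.0003, 0.0203]
[ 4.262e-01 -2.339e-01  7.100e-02  7.140e+01] -> [-0.0001, 0.0002, 0.0007, 0.0011, 0.0003, 0.0303]
[ 4.262e-01 -2.339e-01  6.800e-02  7.140e+01] -> [-0.0001, 0.0002, 0.0007, 0.0011, 0.0003, 0.0378]
[ 4.262e-01 -2.339e-01  6.600e-02  7.140e+01] -> [-0.0001, 0.0002, 0.0007, 0.0012, 0.0003, 0.0428]
[ 4.262e-01 -2.339e-01  6.500e-02  7.140e+01] -> [-0.0001, 0.0002, 0.0007, 0.0012, 0.0003, 0.0453]
[ 4.262e-01 -2.339e-01  6.400e-02  7.140e+01] -> [-0.0001, 0.0002, 0.0007, 0.0012, 0.0003, 0.0478]h.py:31: RuntimeWarning: invalid value encountered in arccos
  k=np.degrees(np.arctan2(n[1],n[0])); th=k+np.degrees(np.arccos(d/.032))
```

Request:
apply_moves:
  plan:
    - [[0,0,0,0.001,0,0.01,1],[0,0,0,0.001,0,0.02,1],[0,0,0,0.001,0,0.028,1],[0,0,0,0.001,0,0.034,1],[0,0,0,0.001,0,0.04,1],[0,0,0,0.001,0,0.044,1],[0,0,0,0.001,0,0.046,1],[0,0,0,0.001,0,0.046,1],[0,0,0,0.001,0,0.046,1],[0,0,0,0.001,0,0.046,1]]

```text
clock: 11.63
tcp_pos: [0.4266, -0.2335, 0.0657]
orientation: [-2.549, -1.836, -0.003]
contact_force: [-4.0, 4.0, 22.6]
grip_width: 0.0003
```

The force of 22.6 N against the 4 N spring, at z = 65.7 mm, means the button is at its stop. Releasing.

Request:
apply_moves:
  plan:
    - [[0,0,0,0,0,-0.01,1],[0,0,0,0,0,-0.03,1],[0,0,0,0,0,-0.08,1],[0,0,0,0,0,-0.16,1],[0,0,0,0,0,-0.24,1],[0,0,0,0,0,-0.26,1],[0,0,0,0,0,-0.26,1],[0,0,0,0,0,-0.26,1],[0,0,0,0,0,-0.26,1]]

```text
clock: 12.38
tcp_pos: [0.4256, -0.2326, 0.1674]
orientation: [-2.547, -1.837, 0.001]
contact_force: [0.1, 0.1, -0.6]
grip_width: -0.0
```

```bash
python3 - <<'E'
from h import *
from bench import r
o=r.get_obs(); print(o["tcp_pos"],o["contact_force"])
f=r.grab_frame("wrist"); print("peg",pegangle(f)); t=r.grab_frame("top")
cv2.imwrite("pics/w6.png",np.vstack([f["pixels"][:300],cv2.resize(t["pixels"][170:262,345:505],None,fx=4,fy=4)[:300,:640]]))
E
```

```text
[ 0.4256282  -0.23261769  0.16738847] [ 0.13520114  0.09393266 -0.64448928]
peg (np.float64(137.59288537549406), np.float64(153.0))
```

View pics/w6.png

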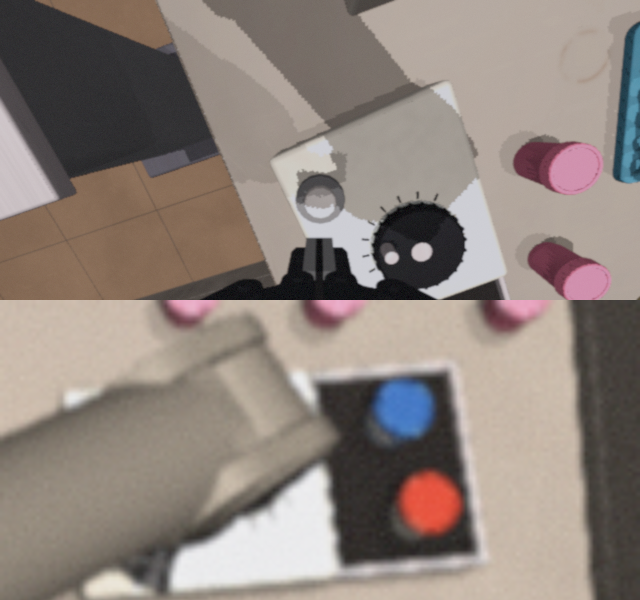

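The wrist view shows the peg at (391,258) and the button clear at (320,200). In the top view the cups are unmoved, with red at about (452,220) and blue at about (446,197).

```bash
python3 -c "
from bench import r
print(r.hand_in())"
```

```text
the job is handed in; nothing more can be done
None
```

I turned the dial clockwise by four clicks, one click at a time, then lifted the finger off. After that I pressed the start button to its stop, released it, and handed the job in at about 12.5 s of the 64 s allowed.

- **Dial:** the peg started at the second click position (about 235° in the world frame). Each push ended past the half-way point, and the peg snapped on ahead of the finger each time. Three checks after the fourth click put it at 153–154°, against 155.4° for exactly four clicks. A click is 20°, so the 1–2° difference is well within measuring error. Readings between clicks showed tool forces of about 1.5 N or less.
- **Start button:** at the bottom the tool stood at 65.7 mm (fully down is 66 mm) with 22.6 N on it, well above the 4 N spring, so it was against its stop. After release the tool force was near zero. I did not measure the cap's height afterwards, so its return is judged from the force and the picture.
- **Other items:** in the final top view both cups were at their starting pixels. The pink look-alikes and other items were never approached. I did not re-measure the timer, slide box, pen, syringe or kidney dish at the end.
- **Disagreement:** the first top view put the peg's starting angle at 239° against 234° from the wrist camera. Both are nearest the same click position.

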